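Trip test of the supply box

ROBOT

A 6-joint arm with a two-finger parallel gripper is mounted at the origin on a cart in front of the work surface, level with it; the furniture and walls round the work are solid. World frame = base frame: x ahead of the robot, y to its left, z up, the work surface at z = 0. Lengths are in m, angles in degrees, forces in N, time in s.
With the tool pointing down it reaches from about 0.35 to 0.875 m from the base axis. Payload 4.2 kg.
Tool frame: the origin (TCP) lies on the centre line of the jaws, within the pads' length; the fingertips stand 25 mm ahead of it and the grasp point (between the pads) lies 6 mm ahead of it; z points along the fingers, y is the line along which they close (so a half turn about z gives the same grasp; the last joint's range is limited). The gripper opens to 87 mm and grips with 3 to 60 N. Pads are 19 mm wide; open, the fingers measure 117 mm over their backs; the gripper's body (75 mm by 190 mm) begins 51 mm behind the grasp point.
Start: joints at [85.405, 22.042, 0.453, 0, -68.411, -14.817], TCP at [0.208, 0.589, 0.248] pointing down, gripper open.
Joint ranges: [-179.83, 179.83], [-69.29, 118.12], [-61.27, 80.66], [-181.25, 117.63], [-171.15, -9.14], [-177.46, 177.46]. Speed limits (degrees/s): [159.86, 159.86, 180, 180, 180, 180].

INTERFACE

Orientations are given as a 3x3 rotation matrix whose columns are the frame's x, y, z axes.
In Python, from station import r gives the robot as it stands.
- The arm moves only by the tool move_arm, never from a script. Its argument "series" is a list of rows, each an object with "grip": the opening, from 0 (shut) to 1 (fully open); "xyz": the shift along the tool's x, y, z in mm, a list of three; "angular": the turn, a rotation vector about the tool's x, y, z in rad, a list of three. A call has 1 to 10 rows; each row is the pose to reach, as a shift and turn from the pose commanded when the call began, along the tool's axes at that moment; what a row does not reach only later rows make up. A row lasts 1/10 s, in which the tool goes at most 50 mm and 8.59 degrees, less where a joint would pass 70% of its speed; a pose out of reach is approached as far as the arm can. A call with a gripper value outside its range is refused whole. The fingers move at their own pace and stop on an object; the grip force is fixed at half the most. Time passes only in rows, so rows that repeat a pose let the fingers close. It gives the time, the measured TCP pose, the force, the opening and the grip force at its end, in the units of the state.
- r.sense(): the state, without advancing time (a new reading comes with each control period).
- r.capture(name): name is "side" or "top" or "wrist"; returns a dict with "img" (384x512x3 uint8, red, green, blue), "camera_matrix" (3x3 intrinsics, pixels), "rvec" (rotation vector, rad) and "tvec" (3), from world to camera coordinates, as OpenCV has them; the wrist camera has in their place "hand_eye" (4x4, takes a point from camera to tool coordinates, whose origin is the TCP and whose axes are the flange's). Camera axes: x right, y down, z forward; pixel columns grow to the right and rows downward; lengths in m; the calibration is good to about 2 mm. A picture is of the moment at which its call begins: read the wrist's pose just before it. There is no depth.
- r.finish_job(): hands the job in; it is judged then, once.
The state is a dict: "time_s": time; "joints": joint angles; "joint_velocities": joint speeds; "effort": joint torques, N m; "tcp_pos": TCP position; "ee_rot": TCP orientation; "wrist_force": force on the tool from outside, world axes, zero at the start; "moment": the same for the moment, N m; "gripper_width": opening from 0.0 (shut) to 1.0 (fully open); "gripper_force": force on a finger pad.
Only numpy, scipy, OpenCV 4.12 (cv2) and the standard library are available. Lean on these libraries where they do the work, as an engineer would, in place of code of your own. Each camera call takes 0.05 s, during which the arm holds its last target. There are 200 camera calls.

TASK

Give the supply box on the shelf at the mesh gate its routine trip test, pressing and pushing with the closed fingertips only: switch the outlets off at the big rocker (press in its front half), press the round test button right in until the breaker's toggle trips and drops towards the front of the box, push the toggle back towards the mesh, to on, until it catches and stays there, and only then switch the rocker back on (press in its back half, towards the mesh). Grasp and lift nothing, and leave the loose things on the shelf where they are.

Things in the scene. Friction and masses are not known exactly. Their poses are not given: they have to be found in the camera images.
- shelf: dark sheet-steel tray shelf, 235 mm deep (x), 565 long (y), on hooks in the mesh of the gate, which stands upright 28 mm behind its back edge. Origin: middle of its top face; x towards the mesh, z up. A 12 mm lip runs round it, and at its ends thin stays rise from the front to 125 mm at the back. A tape roll and a steel block (45 mm high) lie at the end near the robot
- supply_box: supply box: grey sheet-metal console, 150 mm deep (x), 258 wide (y), screwed to a tray shelf that hangs on the mesh gate. Origin: middle of its underside; x from its front to its back, y to its left seen from the front, z up. Its top slopes up to the back by 0.21 rad: 39 mm high in front, 71 behind, 55 in the middle. On it lie three fascia plates, in varying order. A conduit stands behind it
- switch_module: metal fascia plate 78 mm wide, 126 long, with the big rocker switch in its middle, in a black frame 72 x 42 mm whose rim stands 8 mm above the slope. The plate's face lies 3 mm above the slope. Origin under its middle, level with the box's; axes as the box
- breaker_module: white fascia plate, 78 x 126 mm, face 3 mm above the slope: the breaker. Its toggle is 18 mm left of the plate's middle line, its round test button 22 mm right of it (40 mm apart); rims round them stand 6 mm above the slope. Origin under its middle, level with the box's; axes as the box
- outlet_module: metal fascia plate, 78 x 126 mm, with two round outlets under grey covers 47 mm across, fixed, tops 12 mm above the slope; not used. Origin under its middle, level with the box's
- rocker (a joint): rocker switch, a black paddle bent like a shallow V, 58 mm long (front to back), 31 wide. 0 = on: back half pressed in, front half standing up. 0.28 rad = off: front half pressed in. It snaps over its middle at about 3 N on the points below and stays; the pressed half lies parallel to the slope, 8 mm above it
- rocker_front (a point): point on the surface of the rocker's front half (towards the box's front), 18 mm from its middle; it moves 5 mm. Press here for off. Axes: z out of the paddle, within 0.14 rad of square to the slope; y as the box
- rocker_back (a point): the same on the rocker's back half (towards the mesh). Press here for on
- test (a joint): round test button, 21 mm across. 0 = out, its top 13 mm above the slope; 0.0055 m = right in. Springs back; 1 N to start, 2.3 N right in. Its stem is the catch of the toggle: pressed in by 3 mm it lets the toggle trip, and it dips by itself for a moment when the toggle is pushed back past it
- test_top (a point): centre of the test button's top, moving with it; z out of it, square to the slope; x up the slope to the back, y as the box
- toggle (a joint): the breaker's toggle, a black paddle 21 mm wide, 8 to 10 thick, hinged along y 8 mm under the slope. 0 = on and caught, leaning 0.42 rad to the back; 0.84 rad = tripped, leaning 0.42 rad to the front, held there by a spring. Pushing it back takes up to 2.5 N at its tip, 5 N near its foot; push it past 0 (stop at -0.1), then it catches and stays
- toggle_tip (a point): middle of the toggle's rounded end, 34 mm from its hinge, 23 mm above the slope at both ends of its swing, which is 28 mm front to back. z points along the toggle away from the hinge, y as the box. The plate in front of the tripped toggle is free for 40 mm: set the fingertips down there, just above the slope, and push to the back, up along the slope
- bolt: steel M16 bolt, 80 mm tall, standing loose on its head on the shelf; origin under its head, z up. Leave it
- elbow: grey galvanised pipe elbow, 64 x 64 x 33 mm, loose on the shelf; origin at its underside. Leave it
- screwdriver: screwdriver with a green handle, 185 mm long, loose on the shelf behind the box; origin at its underside. Leave it

How it is judged:
By the outcome, as a careful person would: the job done as asked, in the order asked, and still so for the second after the job is handed in, with the robot touching nothing.
It also fails if it takes over 51 s, if anything falls off the work surface, if the arm or the gripper's body presses on something with over 40 N, if the wrist force passes 120 N, or if a joint passes its speed limit or range.

## Working session

There is one attempt and no reset: what is moved stays moved. The work goes in short steps, Python scripts to look and compute and a tool call to move; the robot and the scene stay as the last step left them, time stands still between calls to the robot, and variables do not carry over. Pictures are saved under pics/ and viewed, at most 10 in all, crops included, and the job is handed in when it is done.

Besides the shell and the picture viewer there is one more tool, called after ">>>" by a JSON object that holds its "method" and its "body", one argument or row to a line. move_arm: Moves the arm, as the interface text tells. Its arguments: {"type":"object","properties":{"series":{"type":"array"}},"required":["series"]}

```bash
mkdir -p pics; ls; cat > h.py <<'E'
import numpy as np, cv2
from station import r
def cam(n):
    s=r.sense(); c=r.capture(n); K=np.array(c["camera_matrix"])
    if n=="wrist":
        T=np.eye(4);T[:3,:3]=s["ee_rot"];T[:3,3]=s["tcp_pos"];X=T@np.array(c["hand_eye"]);R=X[:3,:3].T;t=-R@X[:3,3]
    else:
        R=cv2.Rodrigues(np.array(c["rvec"],float))[0];t=np.array(c["tvec"],float).ravel()
    return c["img"],K,R,t
def ray(K,R,t,p):
    d=R.T@np.linalg.solve(K,np.array([p[0],p[1],1.]));return -R.T@t,d/np.linalg.norm(d)
def onz(C,p,z):
    o,d=ray(*C,p);return o+d*(z-o[2])/d[2]
def proj(C,P):
    K,R,t=C;q=K@(R@np.array(P)+t);return q[:2]/q[2]
def save(n,img): cv2.imwrite("pics/"+n,img[:,:,::-1])
E
python3 - <<'E'
from h import *
s=r.sense();print(s)
a=[]
for n in("side","top","wrist"):
    i,K,R,t=cam(n);save(n+"0.png",i);np.savez(n+"0.npz",i=i,K=K,R=R,t=t);print(n,-R.T@t,R[2])
E
```

```text
pics
{'time_s': 0.0, 'joints': array([ 8.54039381e+01,  2.20885118e+01,  3.79627734e-01, -3.21728017e-02,
       -6.84116746e+01, -1.48190200e+01]), 'joint_velocities': array([ 0.02927228,  0.06356032,  0.00642449, -0.05468783, -0.0221972 ,
       -0.01525405]), 'effort': array([ 2.25722238e-04, -3.90664458e+01,  1.87397200e+01,  4.21967715e+00,
        1.09456130e-02, -1.96954520e-04]), 'tcp_pos': array([0.20751297, 0.58894839, 0.24647397]), 'ee_rot': array([[ 9.43066323e-01, -3.32604023e-01, -6.89053893e-04],
       [-3.32604735e-01, -9.43064083e-01, -2.05548380e-03],
       [ 3.38402011e-05,  2.16764013e-03, -9.99997650e-01]]), 'wrist_force': array([-0.41852103,  0.47354396,  0.21542291]), 'moment': array([-0.08994637, -0.01742485,  0.03171007]), 'gripper_force': 0.0, 'gripper_width': 0.9974442911239769}
side [0.28098228 1.0325722  0.86297162] [ 0.18858749 -0.75363122 -0.62966241]
top [0.35359404 0.40891258 1.33834922] [ 0.09658674 -0.01432595 -0.99522147]
wrist [0.28478844 0.56241234 0.38215182] [-0.28154172  0.09657617 -0.95467654]
```

View pics/top0.png

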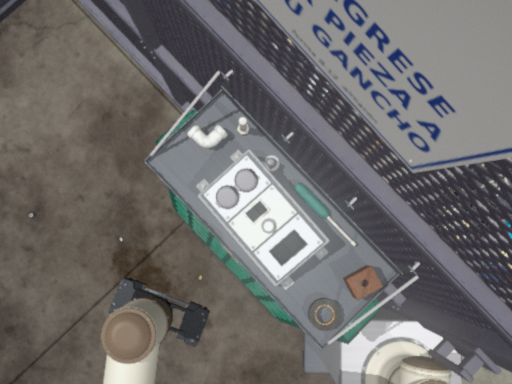

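View pics/side0.png

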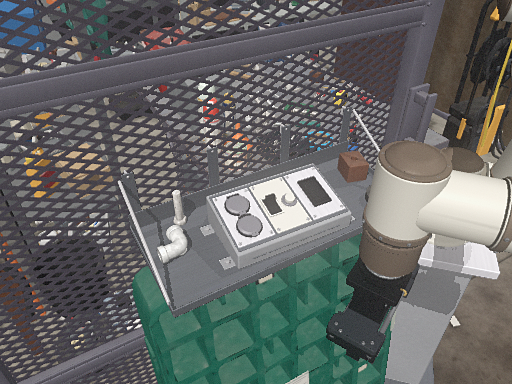

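View pics/wrist0.png

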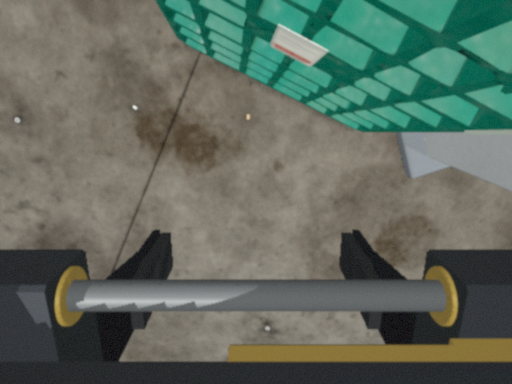

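Top view: box centre is near (265,217), with outlets at (228,196) and (246,180), toggle at (258,210), test button at (268,227) and rocker at (289,248). The mesh is up and to the right, so the box front faces lower-left. In the side view the rocker is at (314,191), the toggle at (272,203) and the button at (290,199). I'll segment these features and triangulate them.

```bash
python3 - <<'E'
from h import *
def L(n):
    d=np.load(n+"0.npz");return d["i"],(d["K"],d["R"],d["t"])
it,Ct=L("top");is_,Cs=L("side")
for nm,im,(x0,y0,x1,y1) in(("top",it,(190,140,340,290)),("side",is_,(200,160,360,270))):
    g=cv2.cvtColor(im,cv2.COLOR_RGB2GRAY);m=np.zeros_like(g);m[y0:y1,x0:x1]=(g[y0:y1,x0:x1]<70)*255
    n,_,st,ce=cv2.connectedComponentsWithStats(m)
    for k in range(1,n):
        if st[k,4]>40: print(nm,st[k],ce[k].round(1))
a=cv2.resize(it[140:290,190:340],None,fx=3.7,fy=3.7,interpolation=3)[:,:400*2]
save("c1.png",a[:, :])
b=cv2.resize(is_[160:270,200:360],None,fx=5,fy=5,interpolation=3);save("c2.png",b)
E
```

```text
top [301 140  11  12  58] [305.6 144.4]
top [311 147  10  13  50] [315.  152.4]
top [320 155  11  12  49] [324.  160.8]
top [325 165  13  12  60] [332.7 170.5]
side [351 254   9  16  65] [356.6 264.4]
```

View pics/c1.png

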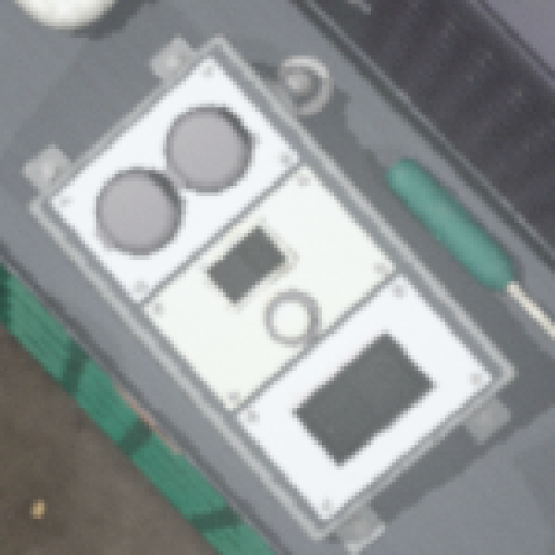

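View pics/c2.png

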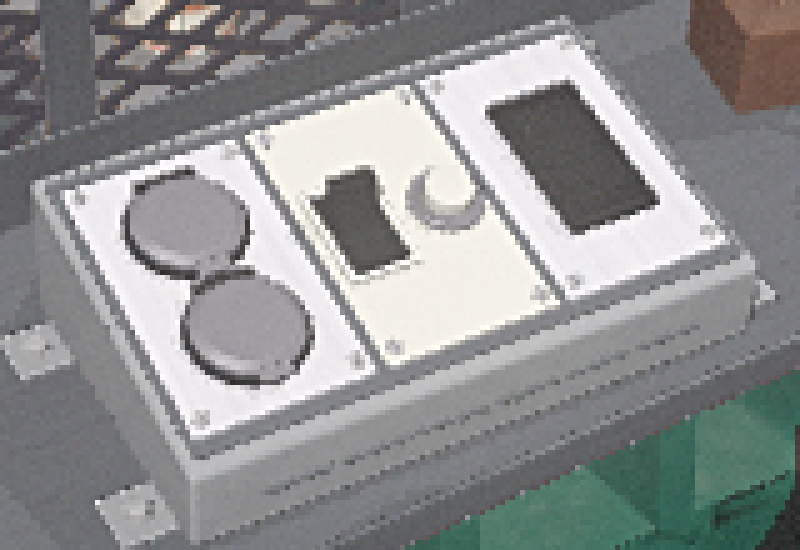

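The crops show the plate strip clearly. Top corners (crop pixels) are about (50,203) FL, (212,55) BL, (497,378) BR and (325,525) FR. Now I'll segment and triangulate.

```bash
cat > m.py <<'E'
from h import *
def L(n):
    d=np.load(n+"0.npz");return d["i"],(d["K"],d["R"],d["t"])
it,Ct=L("top");is_,Cs=L("side")
def tri(a,b):
    (o1,d1),(o2,d2)=ray(*Ct,a),ray(*Cs,b)
    s=np.linalg.lstsq(np.c_[d1,-d2],o2-o1,rcond=None)[0]
    p,q=o1+s[0]*d1,o2+s[1]*d2
    return (p+q)/2,np.linalg.norm(p-q)
E
python3 - <<'E'
from m import *
P={}
for nm,im,(x0,y0,x1,y1) in(("top",it,(190,140,340,290)),("side",is_,(200,160,360,270))):
    g=cv2.cvtColor(im,cv2.COLOR_RGB2GRAY)
    w=np.zeros_like(g);w[y0:y1,x0:x1]=(g[y0:y1,x0:x1]>200)*255
    w=cv2.morphologyEx(w,cv2.MORPH_CLOSE,np.ones((5,5)))
    c=max(cv2.findContours(w,0,2)[0],key=cv2.contourArea)
    q=cv2.approxPolyDP(cv2.convexHull(c),6,True)[:,0];print(nm,"quad",q.tolist())
    m=np.zeros_like(g);cv2.fillConvexPoly(m,cv2.convexHull(c),255);m=cv2.erode(m,np.ones((5,5)))
    m[g>105]=0
    n,_,st,ce=cv2.connectedComponentsWithStats(m)
    for k in range(1,n):
        if st[k,4]>25: print(nm,st[k],ce[k].round(1))
tc=[(50,203),(212,55),(497,378),(325,525)]; sc=[(195,440),(62,192),(572,32),(732,245)]
for a,b in zip(tc,sc):
    print(tri((a[0]/3.7+190,a[1]/3.7+140),(b[0]/5+200,b[1]/5+160)))
E
```

```text
top quad [[245, 156], [322, 242], [278, 279], [204, 195]]
side quad [[344, 208], [238, 247], [208, 196], [310, 164]]
side [297 177  35  30 532] [314. 191.]
side [262 194  20  21 213] [271.5 204. ]
side [225 202  26  17  65] [235.9 213. ]
side [236 224  21  13  44] [243.8 232.7]
(array([0.44911926, 0.51059046, 0.28546462]), np.float64(0.00024037789432985505))
(array([0.5325034 , 0.41886408, 0.31222563]), np.float64(0.0019426240075519536))
(array([0.35322447, 0.25415083, 0.3106841 ]), np.float64(0.0031769767987492206))
(array([0.268776  , 0.34759054, 0.2839757 ]), np.float64(0.00032888724936400485))
```

```bash
python3 - <<'E'
from m import *
g=cv2.cvtColor(it,cv2.COLOR_RGB2GRAY)
q=np.array([[245,156],[322,242],[278,279],[204,195]])
m=np.zeros_like(g);cv2.fillConvexPoly(m,q,255);m=cv2.erode(m,np.ones((5,5)));m[g>150]=0
n,_,st,ce=cv2.connectedComponentsWithStats(m)
for k in range(1,n):
    if st[k,4]>25: print(st[k],ce[k].round(1))
rk=min((k for k in range(1,n) if st[k,4]>100),key=lambda k:np.hypot(*(ce[k]-[289,248])))
print("rocker",tri(ce[rk],(314,191)))
print("rect",cv2.minAreaRect(np.argwhere(_==rk)[:,::-1].astype(np.float32)))
# button: ring centre in crops
print("button",tri((292/3.7+190,318/3.7+140),(448/5+200,188/5+160)))
for z in(.25,.3,.35,.4,.5): p=onz(Ct,(272,162),z);print(z,p.round(3),proj(Cs,p).round(0))
th=np.radians(-47.85);X=np.array([np.cos(th),np.sin(th)]);Y=np.array([-X[1],X[0]])
c=np.array([.4009,.3828]);print("conduit bx",[( (onz(Ct,(272,162),z)[:2]-c)@X, (onz(Ct,(272,162),z)[:2]-c)@Y) for z in(.25,.35)])
E
```

```text
[244 169  14  21  61] [253.1 176.4]
[225 186  14  22  74] [233.6 194.7]
[246 202  21  20 209] [256.1 211.1]
[270 230  37  35 640] [287.8 247.3]
rocker (array([0.34107492, 0.32927109, 0.30187852]), np.float64(0.0021500677755560697))
rect ((287.7331237792969, 247.48046875), (19.36778450012207, 33.30020523071289), 49.184913635253906)
button (array([0.38477395, 0.36989266, 0.30708644]), np.float64(0.0016274744142169095))
0.25 [0.53  0.364 0.25 ] [223. 205.]
0.3 [0.522 0.366 0.3  ] [225. 188.]
0.35 [0.514 0.368 0.35 ] [228. 170.]
0.4 [0.506 0.37  0.4  ] [231. 151.]
0.5 [0.489 0.374 0.5  ] [237. 106.]
conduit bx [(np.float64(0.10027187970355067), np.float64(0.08311549791031357)), (np.float64(0.08636299029313425), np.float64(0.07386624116240734))]
```

Everything agrees: base z ≈ 0.2395, rocker at y = −80, button at y = −21, pitch and slope as given. Next I compute the hover pose.

```bash
cat >> h.py <<'E'
from scipy.spatial.transform import Rotation as Ro
th=np.radians(-47.85);X=np.array([np.cos(th),np.sin(th),0]);Y=np.array([-X[1],X[0],0]);Z=np.array([0,0,1.])
a=.21;U=X*np.cos(a)+Z*np.sin(a);N=-X*np.sin(a)+Z*np.cos(a)
S0=np.array([.4009,.3828,.2945]);RT=np.c_[U,-Y,-N]
def pt(u,y,h): return S0+U*u/1e3+Y*y/1e3+N*h/1e3
def delta(u,y,h):  # fingertip target, slope coords mm
    s=r.sense();R=np.array(s["ee_rot"]);d=R.T@(pt(u,y,h+25)-s["tcp_pos"])*1e3
    print("to",(u,y,h),"xyz",d.round(1),"ang",Ro.from_matrix(R.T@RT).as_rotvec().round(3));return d
def where():
    s=r.sense();p=np.array(s["tcp_pos"])+np.array(s["ee_rot"])[:,2]*.025-S0
    print("t",round(s["time_s"],2),"tip u,y,h",(p@np.c_[U,Y,N]*1e3).round(1),"F u,y,n",(np.array(s["wrist_force"])@np.c_[U,Y,N]).round(2))
E
python3 -c "
from h import *
where();delta(-18,-80,70);delta(-18,-80,140)"
```

```text
t 0.15 tip u,y,h [-291.6   -4.9  -12.2] F u,y,n [0.14 1.1  0.25]
to (-18, -80, 70) xyz [ 179.9  183.  -136.6] ang [-0.051  0.205  0.495]
to (-18, -80, 140) xyz [ 167.1  176.2 -205.1] ang [-0.051  0.205  0.495]
```

>>> {"method": "move_arm", "body": {
  "series": [
    {"grip": 0,"xyz": [0,0,-50],"angular": [0,0,0]},
    {"grip": 0,"xyz": [0,0,-100],"angular": [0,0,0]},
    {"grip": 0,"xyz": [10,10,-150],"angular": [-0.01,0.04,0.1]},
    {"grip": 0,"xyz": [40,40,-165],"angular": [-0.02,0.08,0.2]},
    {"grip": 0,"xyz": [70,70,-165],"angular": [-0.03,0.12,0.3]},
    {"grip": 0,"xyz": [100,100,-165],"angular": [-0.04,0.16,0.4]},
    {"grip": 0,"xyz": [130,130,-165],"angular": [-0.05,0.2,0.49]},
    {"grip": 0,"xyz": [160,160,-160],"angular": [-0.051,0.205,0.495]},
    {"grip": 0,"xyz": [178,181,-150],"angular": [-0.051,0.205,0.495]},
    {"grip": 0,"xyz": [180,183,-137],"angular": [-0.051,0.205,0.495]}
  ]
}}

```text
time_s: 1.15
tcp_pos: [0.3173, 0.3542, 0.3852]
ee_rot: [[0.654, -0.743, 0.14], [-0.728, -0.669, -0.152], [0.207, -0.003, -0.978]]
wrist_force: [0.0, -0.5, 0.2]
gripper_width: 0.175
gripper_force: 0.0
```

```bash
python3 - <<'E'
from h import *
where()
i,K,R,t=cam("wrist");C=(K,R,t)
j=i.copy()
for u,y,h in((-18,-80,8),(18,-80,8),(0,-22,13),(13.9,18,23),(36,-59,8),(36,-101,8),(-36,-59,8),(-36,-101,8)):
    p=proj(C,pt(u,y,h));print((u,y,h),p.round(0));cv2.circle(j,tuple(int(v) for v in p),3,(255,0,0),-1)
save("w1.png",j);delta(-18,-80,20)
E
```

```text
t 1.15 tip u,y,h [-15.3 -81.1  71. ] F u,y,n [ 0.39 -0.32  0.09]
(-18, -80, 8) [254. 211.]
(18, -80, 8) [254. 159.]
(0, -22, 13) [166. 188.]
(13.9, 18, 23) [ 96. 171.]
(36, -59, 8) [221. 132.]
(36, -101, 8) [287. 132.]
(-36, -59, 8) [225. 235.]
(-36, -101, 8) [284. 234.]
to (-18, -80, 20) xyz [-1.5 -1.9 48.4] ang [ 0.003  0.001 -0.002]
```

View pics/w1.png

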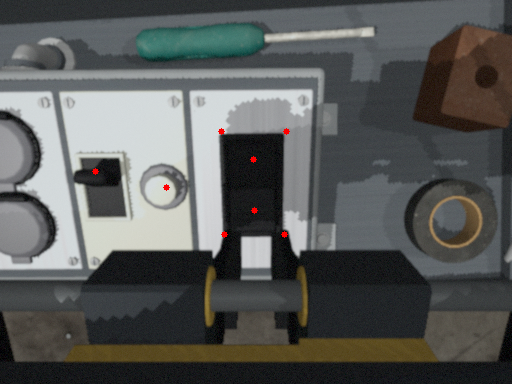

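The wrist view shows the projected frame corners lying on the rocker frame (222–286, 132–235). The button and toggle points also match. Now press the rocker front.

>>> {"method": "move_arm", "body": {
  "series": [
    {"grip": 0,"xyz": [-1,-1,0],"angular": [0,0,0]},
    {"grip": 0,"xyz": [-2,-2,15],"angular": [0,0,0]},
    {"grip": 0,"xyz": [-2,-2,30],"angular": [0,0,0]},
    {"grip": 0,"xyz": [-2,-2,43],"angular": [0,0,0]},
    {"grip": 0,"xyz": [-2,-2,48],"angular": [0,0,0]},
    {"grip": 0,"xyz": [-2,-2,48],"angular": [0,0,0]},
    {"grip": 0,"xyz": [-2,-2,48],"angular": [0,0,0]}
  ]
}}

```text
time_s: 1.9
tcp_pos: [0.3236, 0.3533, 0.3379]
ee_rot: [[0.656, -0.741, 0.141], [-0.725, -0.671, -0.152], [0.207, -0.002, -0.978]]
wrist_force: [-0.0, -0.2, 0.2]
gripper_width: 0.007
gripper_force: 0.0
```

```bash
python3 -c "
from h import *
where();delta(-18,-80,8)"
```

```text
t 1.9 tip u,y,h [-20.3 -77.   23.7] F u,y,n [ 0.16 -0.15  0.19]
to (-18, -80, 8) xyz [ 2.3  2.9 15.7] ang [-0.002  0.001 -0.   ]
```

>>> {"method": "move_arm", "body": {
  "series": [
    {"grip": 0,"xyz": [2,3,3],"angular": [0,0,0]},
    {"grip": 0,"xyz": [2,3,7],"angular": [0,0,0]},
    {"grip": 0,"xyz": [2,3,10],"angular": [0,0,0]},
    {"grip": 0,"xyz": [2,3,13],"angular": [0,0,0]},
    {"grip": 0,"xyz": [2,3,15],"angular": [0,0,0]},
    {"grip": 0,"xyz": [2,3,16],"angular": [0,0,0]},
    {"grip": 0,"xyz": [2,3,16],"angular": [0,0,0]}
  ]
}}

```text
time_s: 2.6
tcp_pos: [0.3243, 0.3475, 0.3274]
ee_rot: [[0.656, -0.741, 0.143], [-0.726, -0.672, -0.148], [0.206, -0.006, -0.979]]
wrist_force: [-15.7, 1.0, 24.0]
gripper_width: 0.007
gripper_force: 12.7
```

```bash
python3 -c "
from h import *
where();delta(-18,-80,8)"
```

```text
t 2.6 tip u,y,h [-17.9 -80.3  12.5] F u,y,n [ -6.02 -10.94  25.81]
to (-18, -80, 8) xyz [-0.2 -0.5  4.5] ang [-0.006  0.003 -0.   ]
```

>>> {"method": "move_arm", "body": {
  "series": [
    {"grip": 0,"xyz": [0,0,-15],"angular": [0,0,0]},
    {"grip": 0,"xyz": [0,0,-35],"angular": [0,0,0]},
    {"grip": 0,"xyz": [0,0,-55],"angular": [0,0,0]},
    {"grip": 0,"xyz": [0,0,-60],"angular": [0,0,0]}
  ]
}}

```text
time_s: 3.0
tcp_pos: [0.3167, 0.3562, 0.3822]
ee_rot: [[0.656, -0.741, 0.141], [-0.726, -0.671, -0.151], [0.207, -0.004, -0.978]]
wrist_force: [-0.4, 0.5, 0.4]
gripper_width: 0.008
gripper_force: 0.0
```

```bash
python3 - <<'E'
from h import *
where()
i,K,R,t=cam("wrist");j=cv2.convertScaleAbs(i[100:250,150:350],alpha=2.5,beta=20)
s,Ks,Rs,ts=cam("side")
a=cv2.resize(j,(800,600),interpolation=3)[:,:];b=cv2.resize(cv2.convertScaleAbs(s[165:225,260:360],alpha=2),(500,300),interpolation=3)
o=np.zeros((600,800,3),np.uint8);o[:300,:400]=cv2.resize(a,(400,300));o[300:,:500]=b
save("w2.png",o)
E
```

```text
t 3.0 tip u,y,h [-17.7 -80.2  68.5] F u,y,n [-0.58  0.02  0.5 ]
```

View pics/w2.png

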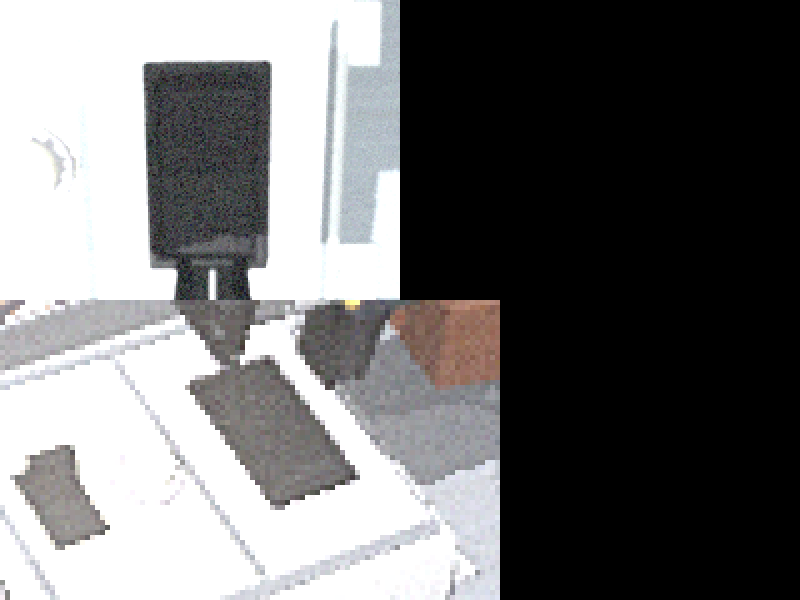

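The side crop shows the fingers tapering to a narrow tip, and the rocker's state is not readable by eye. I'll compare brightness profiles along the rocker before and after.

```bash
python3 - <<'E'
from h import *
d=np.load("side0.npz")
us=np.arange(-42,43,4)
def prof(i,C): 
    g=cv2.GaussianBlur(cv2.cvtColor(i,cv2.COLOR_RGB2GRAY),(3,3),0).astype(np.float32)
    return [int(np.mean([g[tuple(np.round(proj(C,pt(u,y,8))).astype(int)[::-1])] for y in(-90,-85,-80,-75,-70)])) for u in us]
print(us)
print("side0",prof(d["i"],(d["K"],d["R"],d["t"])))
for n in("side","wrist"):
    x=[cam(n) for _ in range(4)];i=np.mean([v[0] for v in x],0).astype(np.uint8);print(n,prof(i,x[0][1:]))
    if n=="wrist":
        h=cv2.cvtColor(i,cv2.COLOR_RGB2GRAY)[110:245,190:310];h=np.clip((h.astype(float)-5)*4,0,255).astype(np.uint8);save("w3.png",cv2.cvtColor(cv2.resize(h,None,fx=4,fy=4,interpolation=3),8))
E
```

```text
[-42 -38 -34 -30 -26 -22 -18 -14 -10  -6  -2   2   6  10  14  18  22  26
  30  34  38  42]
side0 [239, 214, 100, 84, 82, 84, 85, 85, 86, 86, 86, 86, 87, 86, 85, 86, 86, 84, 80, 86, 168, 236]
side [210, 189, 77, 59, 60, 59, 58, 58, 58, 58, 58, 58, 58, 58, 58, 58, 58, 58, 57, 59, 83, 107]
wrist [24, 22, 17, 26, 21, 17, 17, 17, 17, 18, 15, 16, 17, 16, 16, 15, 16, 15, 15, 32, 157, 158]
```

View pics/w3.png

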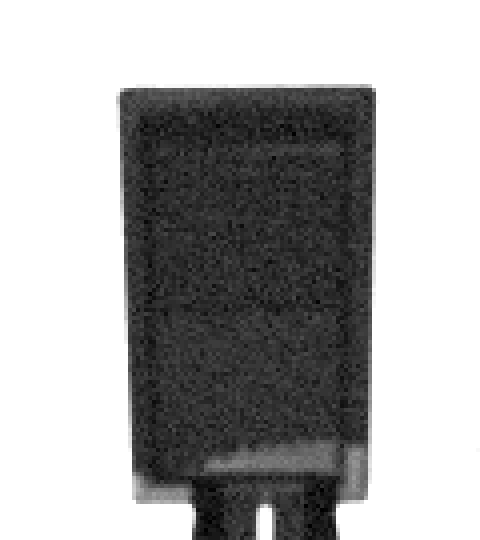

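```bash
python3 - <<'E'
from h import *
a=cv2.imread("pics/w1.png")
x=[cam("wrist") for _ in range(4)];b=np.mean([v[0] for v in x],0)
for n,i in(("w1",a),("now",b)):
    g=i.astype(float).mean(2);print(n,g[128:160,229:248].mean(1).round(0).astype(int), g[178:196,229:248].mean(1).round(1))
where();delta(0,-22,30)
E
```

```text
w1 [160 160 160 158 144 106  53  25  23  23  22  19  14  17  15  19  15  18
  19  19  18  20  19  21  21  20  20  20  20  19  19  18] [19.  16.6 18.7 19.4 18.7 17.1 17.6 15.6 14.6 16.4 17.7 19.7 23.4 24.1
 25.8 25.2 25.7 25.6]
now [158 146 109  56  25  25  24  22  21  16  14  15  15  15  15  15  15  16
  17  20  17  17  16  16  17  17  17  16  17  17  17  17] [15.8 17.  15.6 17.2 17.7 16.8 17.7 16.  15.4 16.3 16.2 17.8 18.6 17.4
 18.6 17.9 18.  16.8]
t 3.7 tip u,y,h [-17.9 -80.7  66.8] F u,y,n [-0.61  0.22 -0.77]
to (0, -22, 30) xyz [ 17.9 -58.7  36.8] ang [-0.001  0.001 -0.001]
```

The gap behind the paddle's back edge grew from about 4 px to 10 px, and the front half's shading changed. So the rocker has snapped to off, and the true surface is about 4 mm above my estimate. I'll correct h and go on to the button.

```bash
sed -i 's/^def pt/S0=S0+N*.004\ndef pt/' h.py; python3 -c "
from h import *
delta(0,-22,20)"
```

```text
to (0, -22, 20) xyz [ 17.9 -58.7  42.8] ang [-0.001  0.001 -0.001]
```

>>> {"method": "move_arm", "body": {
  "series": [
    {"grip": 0,"xyz": [9,-30,5],"angular": [0,0,0]},
    {"grip": 0,"xyz": [18,-58,15],"angular": [0,0,0]},
    {"grip": 0,"xyz": [18,-59,30],"angular": [0,0,0]},
    {"grip": 0,"xyz": [18,-59,40],"angular": [0,0,0]},
    {"grip": 0,"xyz": [18,-59,43],"angular": [0,0,0]},
    {"grip": 0,"xyz": [18,-59,43],"angular": [0,0,0]},
    {"grip": 0,"xyz": [18,-59,43],"angular": [0,0,0]}
  ]
}}

```text
time_s: 4.4
tcp_pos: [0.3779, 0.3758, 0.3434]
ee_rot: [[0.656, -0.741, 0.141], [-0.725, -0.671, -0.152], [0.207, -0.003, -0.978]]
wrist_force: [0.6, 0.7, -0.3]
gripper_width: 0.004
gripper_force: 0.0
```

```bash
python3 -c "
from h import *
where();delta(0,-22,7.5)"
```

```text
t 4.4 tip u,y,h [  0.1 -21.7  20.9] F u,y,n [-0.16  0.93 -0.24]
to (0, -22, 7.5) xyz [-0.1  0.3 13.4] ang [-0.003  0.001 -0.   ]
```

>>> {"method": "move_arm", "body": {
  "series": [
    {"grip": 0,"xyz": [0,0,4],"angular": [0,0,0]},
    {"grip": 0,"xyz": [0,0,8],"angular": [0,0,0]},
    {"grip": 0,"xyz": [0,0,11],"angular": [0,0,0]},
    {"grip": 0,"xyz": [0,0,13],"angular": [0,0,0]},
    {"grip": 0,"xyz": [0,0,15],"angular": [0,0,0]},
    {"grip": 0,"xyz": [0,0,15],"angular": [0,0,0]},
    {"grip": 0,"xyz": [0,0,15],"angular": [0,0,0]}
  ]
}}

```text
time_s: 5.1
tcp_pos: [0.3797, 0.374, 0.3309]
ee_rot: [[0.656, -0.741, 0.142], [-0.726, -0.672, -0.15], [0.207, -0.005, -0.978]]
wrist_force: [-9.5, -0.0, 11.9]
gripper_width: 0.006
gripper_force: 6.7
```

```bash
python3 -c "
from h import *
where()
i,K,R,t=cam('wrist');save('w4.png',i);i,K,R,t=cam('side');save('s4.png',cv2.resize(i[160:270,200:360],None,fx=4,fy=4))"
```

```text
t 5.1 tip u,y,h [  0.  -21.5   8.2] F u,y,n [-3.76 -7.09 12.97]
```

View pics/w4.png

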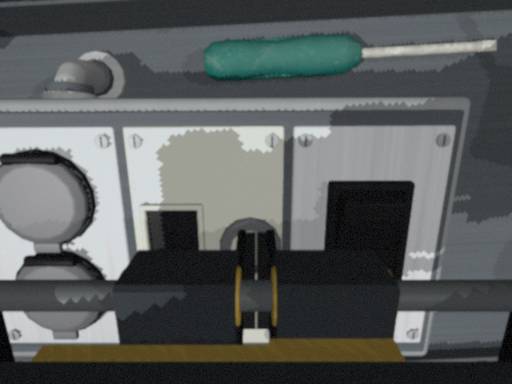

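Button bottomed out at h≈8 with 13 N. The back of the toggle slot at (172,230) now looks empty, so the toggle has tripped to the front. Retract, then move in front of the toggle.

```bash
python3 -c "
from h import *
delta(-38,18,45);delta(-38,18,10)"
```

```text
to (-38, 18, 45) xyz [-38.1 -39.7 -36.5] ang [-0.005  0.002 -0.   ]
to (-38, 18, 10) xyz [-38.1 -39.6  -1.5] ang [-0.005  0.002 -0.   ]
```

>>> {"method": "move_arm", "body": {
  "series": [
    {"grip": 0,"xyz": [0,0,-15],"angular": [0,0,0]},
    {"grip": 0,"xyz": [0,0,-40],"angular": [0,0,0]},
    {"grip": 0,"xyz": [-20,0,-42],"angular": [0,0,0]},
    {"grip": 0,"xyz": [-38,-20,-42],"angular": [0,0,0]},
    {"grip": 0,"xyz": [-38,-40,-42],"angular": [0,0,0]},
    {"grip": 0,"xyz": [-38,-40,-30],"angular": [0,0,0]},
    {"grip": 0,"xyz": [-38,-40,-15],"angular": [0,0,0]},
    {"grip": 0,"xyz": [-38,-40,-6],"angular": [0,0,0]},
    {"grip": 0,"xyz": [-38,-40,-4],"angular": [0,0,0]},
    {"grip": 0,"xyz": [-38,-40,-4],"angular": [0,0,0]}
  ]
}}

```text
time_s: 6.2
tcp_pos: [0.3843, 0.4279, 0.3237]
ee_rot: [[0.656, -0.742, 0.14], [-0.726, -0.671, -0.154], [0.208, -0.001, -0.978]]
wrist_force: [-0.5, 0.1, 0.4]
gripper_width: 0.005
gripper_force: 0.0
```

```bash
python3 -c "
from h import *
where();delta(-38,18,10);delta(-8,18,10)"
```

```text
t 6.2 tip u,y,h [-37.5  18.    8.9] F u,y,n [-0.27 -0.29  0.43]
to (-38, 18, 10) xyz [-0.5 -0.  -1.1] ang [-0.     0.    -0.001]
to (-8, 18, 10) xyz [29.5 -0.  -1.1] ang [-0.     0.    -0.001]
```

>>> {"method": "move_arm", "body": {
  "series": [
    {"grip": 0,"xyz": [3,0,-1],"angular": [0,0,0]},
    {"grip": 0,"xyz": [7,0,-1],"angular": [0,0,0]},
    {"grip": 0,"xyz": [11,0,-1],"angular": [0,0,0]},
    {"grip": 0,"xyz": [15,0,-1],"angular": [0,0,0]},
    {"grip": 0,"xyz": [19,0,-1],"angular": [0,0,0]},
    {"grip": 0,"xyz": [23,0,-1],"angular": [0,0,0]},
    {"grip": 0,"xyz": [26,0,-1],"angular": [0,0,0]},
    {"grip": 0,"xyz": [28,0,-1],"angular": [0,0,0]},
    {"grip": 0,"xyz": [30,0,-1],"angular": [0,0,0]},
    {"grip": 0,"xyz": [30,0,-1],"angular": [0,0,0]}
  ]
}}

```text
time_s: 7.2
tcp_pos: [0.4041, 0.4067, 0.331]
ee_rot: [[0.656, -0.742, 0.14], [-0.726, -0.671, -0.153], [0.208, -0.001, -0.978]]
wrist_force: [-1.5, 1.6, 0.9]
gripper_width: 0.006
gripper_force: 1.1
```

```bash
python3 -c "
from h import *
where()"
```

```text
t 7.2 tip u,y,h [-7.6 18.4  9.9] F u,y,n [-1.99 -0.05  1.38]
```

>>> {"method": "move_arm", "body": {
  "series": [
    {"grip": 0,"xyz": [2,0,0],"angular": [0,0,0]},
    {"grip": 0,"xyz": [4,0,0],"angular": [0,0,0]},
    {"grip": 0,"xyz": [4,0,0],"angular": [0,0,0]}
  ]
}}

```text
time_s: 7.5
tcp_pos: [0.4058, 0.4049, 0.3311]
ee_rot: [[0.657, -0.741, 0.138], [-0.726, -0.671, -0.151], [0.205, -0.001, -0.979]]
wrist_force: [-4.3, 5.8, -0.2]
gripper_width: 0.003
gripper_force: 3.1
```

>>> {"method": "move_arm", "body": {
  "series": [
    {"grip": 0,"xyz": [1,0,0],"angular": [0,0,0]},
    {"grip": 0,"xyz": [2,0,0],"angular": [0,0,0]},
    {"grip": 0,"xyz": [2,0,0],"angular": [0,0,0]}
  ]
}}

```text
time_s: 7.8
tcp_pos: [0.4061, 0.4046, 0.3311]
ee_rot: [[0.658, -0.741, 0.137], [-0.726, -0.672, -0.149], [0.202, -0.002, -0.979]]
wrist_force: [-8.3, 8.1, 0.3]
gripper_width: 0.006
gripper_force: 5.2
```

```bash
python3 -c "
from h import *
where()"
```

```text
t 7.8 tip u,y,h [-4.9 18.5  9.5] F u,y,n [-11.23  -0.73   2.7 ]
```

The stop is reached at u=−5 with 11 N, where I expected it. Back off, lift clear, and check that the toggle stays.

>>> {"method": "move_arm", "body": {
  "series": [
    {"grip": 0,"xyz": [-10,0,0],"angular": [0,0,0]},
    {"grip": 0,"xyz": [-25,0,0],"angular": [0,0,0]},
    {"grip": 0,"xyz": [-35,0,-15],"angular": [0,0,0]},
    {"grip": 0,"xyz": [-38,10,-50],"angular": [0,0,0]},
    {"grip": 0,"xyz": [-38,40,-60],"angular": [0,0,0]},
    {"grip": 0,"xyz": [-30,70,-60],"angular": [0,0,0]},
    {"grip": 0,"xyz": [-10,90,-60],"angular": [0,0,0]},
    {"grip": 0,"xyz": [-10,90,-60],"angular": [0,0,0]}
  ]
}}

```text
time_s: 8.6
tcp_pos: [0.3255, 0.3559, 0.3902]
ee_rot: [[0.655, -0.742, 0.141], [-0.726, -0.67, -0.153], [0.208, -0.002, -0.978]]
wrist_force: [1.3, 0.1, 0.5]
gripper_width: 0.008
gripper_force: 0.0
```

```bash
python3 - <<'E'
from h import *
where()
i,K,R,t=cam("wrist");s,Ks,Rs,ts=cam("side")
for e in(-1,1):
    print("tip px",e,proj((K,R,t),pt(13.9*e,18,23)).round(0),proj((Ks,Rs,ts),pt(13.9*e,18,23)).round(0))
o=np.zeros((600,800,3),np.uint8);o[:384,:512]=i;o[384:,:400]=cv2.resize(s[165:219,240:340],(400,216),interpolation=3);save("w5.png",o)
delta(18,-80,22)
E
```

```text
t 8.6 tip u,y,h [-10.1 -73.9  71. ] F u,y,n [0.85 1.05 0.38]
tip px -1 [114. 220.] [277. 204.]
tip px 1 [109. 179.] [271. 194.]
to (18, -80, 22) xyz [29.6  7.9 48.1] ang [-0.001  0.001 -0.001]
```

View pics/w5.png

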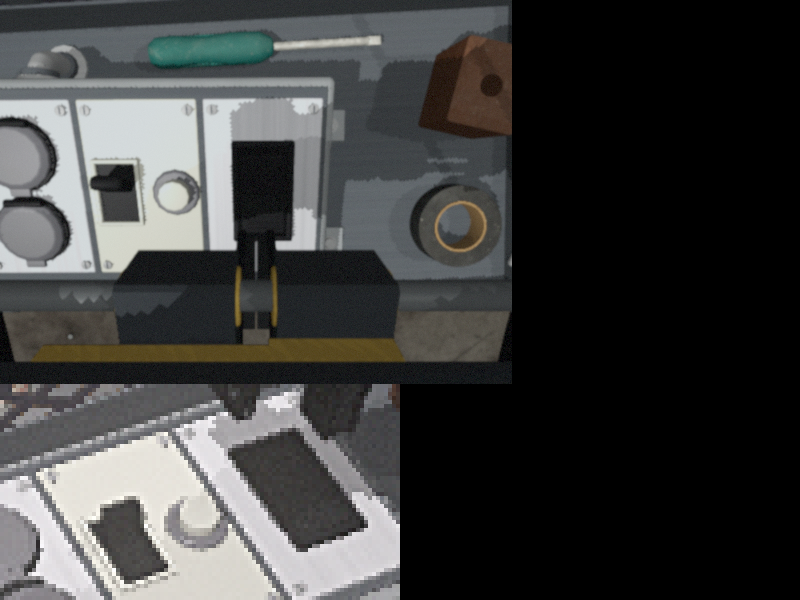

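The toggle leans back at (113,183), as at the start, so it has caught; the loose items have not moved. Now press the rocker back.

>>> {"method": "move_arm", "body": {
  "series": [
    {"grip": 0,"xyz": [15,4,0],"angular": [0,0,0]},
    {"grip": 0,"xyz": [30,8,10],"angular": [0,0,0]},
    {"grip": 0,"xyz": [30,8,28],"angular": [0,0,0]},
    {"grip": 0,"xyz": [30,8,43],"angular": [0,0,0]},
    {"grip": 0,"xyz": [30,8,48],"angular": [0,0,0]},
    {"grip": 0,"xyz": [30,8,48],"angular": [0,0,0]},
    {"grip": 0,"xyz": [30,8,48],"angular": [0,0,0]}
  ]
}}

```text
time_s: 9.4
tcp_pos: [0.347, 0.3241, 0.3484]
ee_rot: [[0.656, -0.742, 0.14], [-0.726, -0.671, -0.153], [0.208, -0.002, -0.978]]
wrist_force: [0.0, -0.3, 0.9]
gripper_width: 0.006
gripper_force: 0.0
```

```bash
python3 -c "
from h import *
where();delta(18,-80,7)"
```

```text
t 9.4 tip u,y,h [ 18.4 -79.3  22.2] F u,y,n [ 0.39 -0.16  0.82]
to (18, -80, 7) xyz [-0.4  0.7 15.2] ang [-0.001  0.001 -0.001]
```

>>> {"method": "move_arm", "body": {
  "series": [
    {"grip": 0,"xyz": [0,1,4],"angular": [0,0,0]},
    {"grip": 0,"xyz": [0,1,8],"angular": [0,0,0]},
    {"grip": 0,"xyz": [0,1,11],"angular": [0,0,0]},
    {"grip": 0,"xyz": [0,1,14],"angular": [0,0,0]},
    {"grip": 0,"xyz": [0,1,16],"angular": [0,0,0]},
    {"grip": 0,"xyz": [0,1,16],"angular": [0,0,0]},
    {"grip": 0,"xyz": [0,1,16],"angular": [0,0,0]}
  ]
}}

```text
time_s: 10.1
tcp_pos: [0.3478, 0.3214, 0.3352]
ee_rot: [[0.656, -0.741, 0.142], [-0.726, -0.671, -0.15], [0.207, -0.004, -0.978]]
wrist_force: [-6.3, -0.5, 13.1]
gripper_width: 0.002
gripper_force: 6.9
```

```bash
python3 -c "
from h import *
where();delta(-10,-74,67)"
```

```text
t 10.1 tip u,y,h [ 18.1 -80.5   8.7] F u,y,n [-1.07 -5.04 13.64]
to (-10, -74, 67) xyz [-28.2  -6.8 -58.2] ang [-0.004  0.002 -0.   ]
```

Surface met at h=8.7 with 13.6 N, so the back half is pressed in. Retreat and check with the profiles.

>>> {"method": "move_arm", "body": {
  "series": [
    {"grip": 0,"xyz": [0,0,-15],"angular": [0,0,0]},
    {"grip": 0,"xyz": [0,0,-45],"angular": [0,0,0]},
    {"grip": 0,"xyz": [-15,-1,-62],"angular": [0,0,0]},
    {"grip": 0,"xyz": [-36,-1,-62],"angular": [0,0,0]},
    {"grip": 0,"xyz": [-36,-1,-62],"angular": [0,0,0]},
    {"grip": 0,"xyz": [-36,-1,-62],"angular": [0,0,0]}
  ]
}}

```text
time_s: 10.7
tcp_pos: [0.3162, 0.3572, 0.3848]
ee_rot: [[0.657, -0.741, 0.139], [-0.725, -0.671, -0.155], [0.208, 0.001, -0.978]]
wrist_force: [0.6, -0.2, -0.7]
gripper_width: 0.007
gripper_force: 0.0
```

```bash
python3 - <<'E'
from h import *
where()
x=[cam("wrist") for _ in range(4)];b=np.mean([v[0] for v in x],0);C=x[0][1:]
g=b.mean(2);p=proj(C,pt(36,-80,4)).round().astype(int);print("back edge",p)
c=slice(p[0]-25,p[0]-7)
print(g[p[1]-4:p[1]+28,c].mean(1).round(0).astype(int));q=proj(C,pt(0,-80,4)).round().astype(int)[1];print(g[q-10:q+12,c].mean(1).round(1))
for e in(-1,1):
    k=proj(C,pt(13.9*e,18,19)).round().astype(int);print("toggle",e,g[k[1]-3:k[1]+4,k[0]-12:k[0]+13].mean().round(1),k)
E
```

```text
t 10.7 tip u,y,h [-18.2 -80.   67.2] F u,y,n [ 0.37  0.25 -0.85]
back edge [256 127]
[161 161 161 161 159 148 114  64  30  24  25  22  19  18  17  16  16  16
  18  19  19  21  19  20  20  20  20  20  20  19  19  18]
[18.  19.4 18.9 19.2 19.1 19.3 17.5 18.3 18.4 18.6 17.4 17.  14.6 17.3
 19.6 23.1 24.9 24.5 25.4 24.2 25.9 25.5]
toggle -1 66.0 [103 208]
toggle 1 29.2 [ 97 166]
```

The front half is bright again (25), as in the original on state, and the toggle is still at the back.

```bash
python3 -c "
from station import r
print(r.finish_job())"
```

```text
the job is handed in; nothing more can be done
None
```

The trip test is done in the order asked and handed in at about 11 s: rocker off, test button pressed until the toggle tripped, toggle pushed back and caught, rocker back on; the last pictures showed the rocker on, the toggle caught and the arm clear, and the loose things in view had not moved.

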